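# Clear and open the sheet press

### The arm

A 7-joint arm with a two-finger parallel gripper is mounted at the origin on the work surface. World frame = base frame: x ahead of the robot, y to its left, z up, the work surface at z = 0. Lengths are in m, angles in rad, forces in N, time in s.
With the tool pointing down it reaches from about 0.425 to 0.925 m from the base axis. Payload 6.8 kg.
Tool frame: the origin (TCP) lies at the very end of the fingers, on their centre line; the grasp point (between the pads) lies 19 mm behind it; z points along the fingers, y is the line along which they close (so a half turn about z gives the same grasp; the last joint's range is limited). The gripper opens to 85 mm and grips with 20 to 120 N. Pads are 22 mm wide; open, the fingers measure 114 mm over their backs; the gripper's body (76 mm by 85 mm) begins 54 mm behind the grasp point. The pads swing forward as they close: fully open they stand 13 mm farther back than shut.
Start: joints at [-1.294, 0.477, 0.022, 1.555, -0.011, 1.109, -0.083], TCP at [0.253, 0.626, 0.21] pointing down, gripper open.
Joint ranges: [-2.96, 2.96], [-0.34, 2.1], [-1.41, 1.46], [0.24, 2.44], [-1.37, 4.51], [0.17, 1.92], [-2.96, 2.96]. Speed limits (rad/s): [2.39, 2.39, 3.14, 3.14, 3.14, 3.14, 3.14].

### API

Orientations are given as a unit quaternion [w, x, y, z].
In Python, from station import bot gives the robot as it stands.
- The arm moves only by the tool jog_arm, never from a script. Its argument "motion" is a list of rows, each a list of 7 numbers: the turn, a rotation vector about the tool's x, y, z in rad, then the shift along the tool's x, y, z in mm, then the finger opening in mm, from 0 to 85.4. A call has 1 to 10 rows; each row is the pose to reach, as a shift and turn from the pose commanded when the call began, along the tool's axes at that moment; what a row does not reach only later rows make up. A row lasts 1/8 s, in which the tool goes at most 62.5 mm and 10.7 degrees, less where a joint would pass 70% of its speed; a pose out of reach is approached as far as the arm can. A call with a gripper value outside its range is refused whole. The fingers move at their own pace and stop on an object; "grip_force" is the grip in N (left out, the last holds). Time passes only in rows, so rows that repeat a pose let the fingers close. It gives the time, the measured TCP pose, the force, the opening and the grip force at its end, in the units of the state.
- bot.get_obs(): the state, without advancing time (a new reading comes with each control period).
- bot.read_camera(name): name is "scene" or "side" or "wrist"; returns a dict with "pixels" (480x640x3 uint8, red, green, blue), "camera_matrix" (3x3 intrinsics, pixels), "T" (4x4, takes a point from camera to world coordinates); the wrist camera has in their place "tool_from_camera" (4x4, takes a point from camera to tool coordinates, whose origin is the TCP and whose axes are the flange's). Camera axes: x right, y down, z forward; pixel columns grow to the right and rows downward; lengths in m; the calibration is good to about 2 mm. A picture is of the moment at which its call begins: read the wrist's pose just before it. There is no depth.
- bot.hand_in(): hands the job in; it is judged then, once.
Trained networks look in a picture, given as the dict that the camera call returned (one of the last four; its "shot" number tells which), for a name from the list of things; names that differ only in an ending like _2 or _b are one class to them, and where a whole thing is asked for, a point or a joint stands for the part that bears it (a point fixed in the world has none). Each returns a list of dicts, best first, with "score" (0 to 1); they miss things now and then, are a little off and sometimes report something else, mostly with a low value. They report only what shows in the picture. A call takes as long as a camera call.
- bot.spot_in(thing, picture): "xy" ([column, row] in pixels, amid what is visible of it).
- bot.tip_of(thing, picture): "xy" ([column, row] in pixels: a listed point, or the origin of a listed thing).
The state is a dict: "t": time; "q": joint angles; "joint_vel": joint speeds; "joint_torque": joint torques, N m; "eef_pos": TCP position; "tool_rot": TCP orientation; "contact_force": force on the tool from outside, world axes, zero at the start; "torque": the same for the moment, N m; "gripper_width": opening from 0.0 (shut) to 1.0 (fully open); "grasp_force": force on a finger pad.
Only numpy, scipy, OpenCV 4.12 (cv2) and the standard library are available. Lean on these libraries where they do the work, as an engineer would, in place of code of your own. Each camera call takes 0.05 s, during which the arm holds its last target. There are 200 camera calls.

### The job

Before the small press can be opened, clear the two brass weights off its pressing board: stand them upright in the two empty pockets of the tray, completing the neat two-by-two grid, one weight to a pocket, without disturbing the two already there. Then grip the latch's upright fin, pull it fully sideways against its spring while the board is still shut, and lift the board's front end off the ball by about 10 cm. Finish while still gripping the fin and holding the board raised and still; leave everything else on the bench where it is.

Things in the scene. Friction and masses are not known exactly. Their poses are not given: they have to be found in the camera images.
- board (a joint): hinge of the pressing board, rad: 0 shut, grows as its front end (the end with the latch) rises, up to 1.2. It swings freely and falls shut under its own weight (about 4 N to lift at the fin) if let go. A 0.30 rad rise lifts the fin by about 75 mm, 0.45 rad by about 110 mm. While the latch is home the fork under the ball keeps the board shut.
- latch (a joint): sideways slide of the latch, m: 0 home (fork under the ball), grows towards the press's +y side, stop at 0.026. The coupler is free of the ball only from about 0.020 on. A spring pulls it home: 3.6 N at the start of the pull, 9 N at the stop.
- press: fixed grey bed plate of a small bench sheet press, 230 x 170 x 18, with a narrow front foot under the ball stud; origin at its underside, x from the latch end (-x, towards the robot, turned by up to 0.2 rad) to the hinge end, y sideways, z up
- board_top (a point): point on the top face of the press's plywood pressing board (200 along x, 140 along y, top 62 above the table), 72 from its front edge; from that edge a dark steel tongue, 30 wide, runs on to the coupler over the ball
- ball (a point): centre of the 26 dia steel ball on the press's stud, 120 in front of the press's origin, 45 above the table; the coupler covers it (top 69 above the table) and the latch sits at the coupler's +y side
- fin_grip (a point): grip point of the latch's upright flat steel fin, 20 below its top: fin 12 thick (along the press's y), 28 wide (along x), its top 112 above the table when the board is shut; the point lies 92 above the table, free all round for gripping from above down to 75 above the table. It moves with the latch and with the board; its y axis is the direction of the pull.
- hinge_line (a point): middle of the pressing board's hinge axis, at the far end, 55 above the table; the axis runs along the press's y
- tray: fixed square wooden stowage tray, 156 x 156, walls and the cross-shaped divider 5 thick and 22 high, floor 5 thick: four pockets about 70 square at 75 pitch, at any yaw; origin at its underside centre
- pocket1 (a point): centre of a tray pocket's floor, 5 above the table; empty at the start
- pocket2 (a point): centre of a tray pocket's floor, 5 above the table; empty at the start
- pocket3 (a point): centre of a tray pocket's floor, 5 above the table; holds a weight at the start
- pocket4 (a point): centre of a tray pocket's floor, 5 above the table; holds a weight at the start
- weight_a_mid (a point): brass weight, 54 tall, about 0.3 kg: round body 44 dia up to 26, cone to 30, then an upright round grip stem 18 dia up to its flat top; this point lies on its axis, 27 above its underside (stem from 3 to 27 above this point). Starts standing on the pressing board.
- weight_b_mid (a point): brass weight, 54 tall, about 0.3 kg: round body 44 dia up to 26, cone to 30, then an upright round grip stem 18 dia up to its flat top; this point lies on its axis, 27 above its underside (stem from 3 to 27 above this point). Starts standing on the pressing board.
- weight_c_mid (a point): brass weight, 54 tall, about 0.3 kg: round body 44 dia up to 26, cone to 30, then an upright round grip stem 18 dia up to its flat top; this point lies on its axis, 27 above its underside (stem from 3 to 27 above this point). Starts in the tray.
- weight_d_mid (a point): brass weight, 54 tall, about 0.3 kg: round body 44 dia up to 26, cone to 30, then an upright round grip stem 18 dia up to its flat top; this point lies on its axis, 27 above its underside (stem from 3 to 27 above this point). Starts in the tray.
- tape: bystander, to be left alone: paper tape roll lying flat, 52 dia x 18 high; origin at its underside
- glue: bystander, to be left alone: white glue bottle, 52 dia x 130 tall; origin at its underside
- book: bystander, to be left alone: grey cloth-bound book lying flat, 120 x 170 x 32; origin at its underside
- spatula: bystander, to be left alone: steel spatula lying flat
- brush: bystander, to be left alone: flat brush lying flat
- jar: bystander, to be left alone: glass jar with steel lid, 66 dia x 85 tall; origin at its underside
- sanding_block: bystander, to be left alone: cork sanding block, 70 x 45 x 30; origin at its underside

How it is judged:
By the outcome, as a careful person would: the job done as asked, in the order asked, and still so for the second after the job is handed in, while the arm keeps its last pose, push and grip.
It also fails if it takes over 72 s, if anything falls off the work surface, if the arm or the gripper's body presses on something with over 40 N, if the wrist force passes 120 N, or if a joint passes its speed limit or range.

## Working session

There is one attempt and no reset: what is moved stays moved. The work goes in short steps, Python scripts to look and compute and a tool call to move; the robot and the scene stay as the last step left them, time stands still between calls to the robot, and variables do not carry over. Pictures are saved under pics/ and viewed, at most 10 in all, crops included, and the job is handed in when it is done.

Besides the shell and the picture viewer there is one more tool, called as a command line: name --pt "numbers of a row" for each row, then --argument value for the rest. jog_arm: Moves the arm, as the interface text tells. Its arguments: {"type":"object","properties":{"motion":{"type":"array"},"grip_force":{"type":"number"}},"required":["motion"]}

```bash
mkdir -p pics; ls; cat > h.py <<'E'
import numpy as np, cv2
from station import bot
def shot(n,save=None):
    p=bot.read_camera(n)
    if save: cv2.imwrite(f'pics/{save}.png',cv2.cvtColor(p['pixels'],cv2.COLOR_RGB2BGR))
    return p
def ray(p,xy,T=None):
    T=p['T'] if T is None else T
    d=np.linalg.inv(p['camera_matrix'])@[xy[0],xy[1],1]
    return T[:3,3],T[:3,:3]@d
def onz(p,xy,z,T=None):
    o,d=ray(p,xy,T); return o+d*(z-o[2])/d[2]
E
python3 - <<'E'
from h import *
print(bot.get_obs())
for c in ['scene','side']:
    p=shot(c,c+'0'); print(c,p['T'].round(3).tolist(),p['camera_matrix'].tolist())
    for n,z in [('board_top',.062),('ball',.045),('fin_grip',.092),('hinge_line',.055),('tray',0),('pocket1',.005),('weight_a_mid',.089),('press',0),('glue',0),('jar',0)]:
        for r in bot.tip_of(n,p)[:5]:
            print(n,np.round(r['xy'],1),round(r['score'],2),onz(p,r['xy'],z).round(3), onz(p,r['xy'],.032).round(3) if 'weight' in n else '')
E
```

```text
pics
{'t': 0.0, 'q': array([-1.29412211,  0.47776831,  0.02237072,  1.55645326, -0.01147847,
        1.10928375, -0.08310218]), 'joint_vel': array([-0.00024479,  0.00207362,  0.00038529, -0.0005134 ,  0.00052997,
       -0.0014088 , -0.00050946]), 'joint_torque': array([ 1.87132387e-04, -5.96462417e+01,  1.60759930e+00, -2.81197375e+01,
        1.24140125e-02,  9.21385858e-03,  1.19085780e-05]), 'eef_pos': array([0.25316775, 0.62505268, 0.20934691]), 'tool_rot': array([-8.88734887e-05,  1.91201706e-01,  9.81550361e-01, -8.87635365e-04]), 'contact_force': array([0.6350421 , 0.35549982, 0.40278015]), 'torque': array([-0.03035142,  0.07645035, -0.02616994]), 'grasp_force': 0.0, 'gripper_width': 0.9989446130036715}
scene [[0.471, 0.645, -0.602, 1.204], [0.882, -0.329, 0.337, -0.381], [0.019, -0.69, -0.724, 0.864], [0.0, 0.0, 0.0, 1.0]] [[449.9243583833849, 0.0, 319.76701693852465], [0.0, 449.9243583833849, 237.5416686642428], [0.0, 0.0, 1.0]]
board_top [272.7 271.6] 0.8 [ 0.583 -0.154  0.062] 
ball [252.5 245.6] 0.76 [ 0.471 -0.16   0.045] 
ball [371.6 236.7] 0.73 [0.579 0.119 0.045] 
fi
[... 1329 characters left out ...]
ocket1 [327.8 218.2] 0.89 [0.631 0.124 0.005] 
pocket1 [299.5 207.1] 0.84 [0.572 0.209 0.005] 
pocket1 [325.2 207.8] 0.71 [0.645 0.169 0.005] 
pocket1 [319.3 267.1] 0.71 [ 0.515 -0.042  0.005] 
pocket1 [307.2 224.1] 0.59 [0.56  0.131 0.005] 
weight_a_mid [327.6 215.4] 0.71 [0.597 0.066 0.089] [0.624 0.113 0.032]
weight_a_mid [383.2 258.6] 0.49 [ 0.66  -0.154  0.089] [ 0.69  -0.117  0.032]
weight_a_mid [324.8 207.3] 0.41 [0.606 0.101 0.089] [0.633 0.149 0.032]
press [360.1 284.1] 0.93 [ 0.595 -0.149  0.   ] 
press [390.1 229.2] 0.18 [ 0.789 -0.003  0.   ] 
glue [391.2 225.4] 0.57 [0.801 0.01  0.   ] 
glue [321.2 293. ] 0.46 [ 0.477 -0.126  0.   ] 
jar [430.6 380.6] 0.68 [ 0.603 -0.502  0.   ]
```

View pics/side0.png

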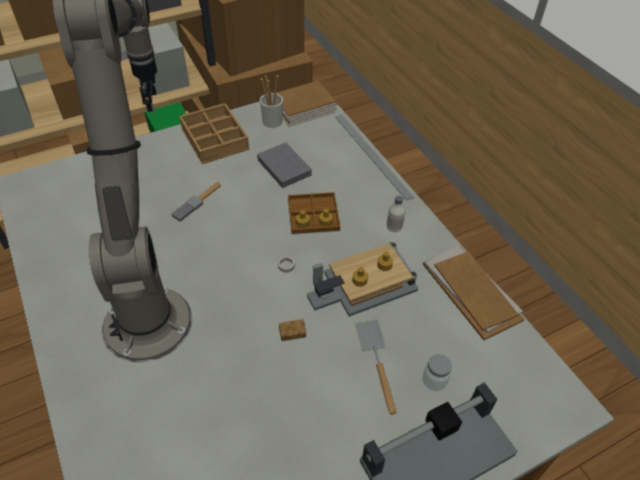

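View pics/scene0.png

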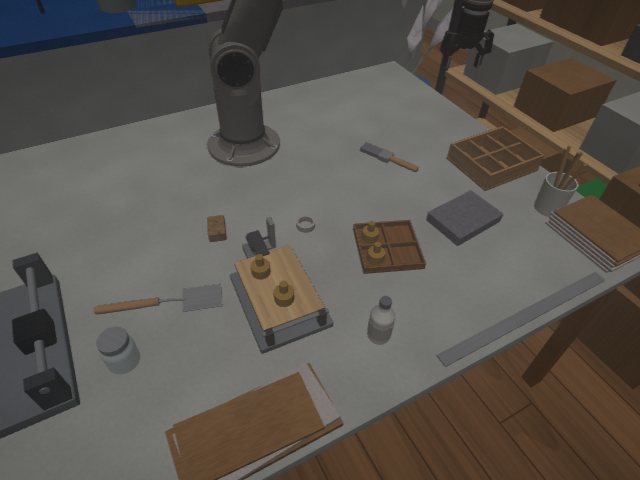

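The pictures agree with the networks. In the side view the tray is at (314,213), with weights in its two near pockets at (303,218) and (326,217). The board weights are at (361,276) and (386,261), and the fin is at (319,272). I'll move over the tray for a closer look.

jog_arm --pt "0 0 -0.1 -50 -30 -12 85" --pt "0 0 -0.2 -100 -60 -25 85" --pt "0 0 -0.3 -150 -90 -40 85" --pt "0 0 -0.38 -210 -130 -60 85" --pt "0 0 -0.38 -270 -165 -80 85" --pt "0 0 -0.38 -330 -200 -100 85" --pt "0 0 -0.38 -390 -235 -120 85" --pt "0 0 -0.38 -440 -268 -120 60" --pt "0 0 -0.38 -496 -301 -120 60" --pt "0 0 -0.38 -496 -301 -120 60"

```text
t: 2.35
eef_pos: [0.6017, 0.1569, 0.3308]
tool_rot: [0.001, 0.004, 1.0, -0.0]
contact_force: [0.1, 0.2, -0.5]
gripper_width: 0.702
grasp_force: 0.0
```

```bash
cat >> h.py <<'E'
from scipy.spatial.transform import Rotation as Ro
def tool(o=None):
    o=bot.get_obs() if o is None else o
    q=np.array(o['tool_rot']); T=np.eye(4); T[:3,:3]=Ro.from_quat(q[[1,2,3,0]]).as_matrix(); T[:3,3]=o['eef_pos']; return T
def wrist(save=None):
    T=tool(); p=shot('wrist',save); p['TW']=T@p['tool_from_camera']; return p
def find(p,n,z,k=5,f='tip_of'):
    T=p.get('TW',p.get('T'))
    return [(r['score'],onz(p,r['xy'],z,T),r['xy'],) for r in getattr(bot,f)(n,p)[:k]]
def show(p,n,z,k=5):
    for s,w,x in find(p,n,z,k): print(n,np.round(x,0),round(s,2),w.round(4))
def go(pos,y=None,T=None):
    "shift/turn in tool axes to TCP pos, tool down with y axis along y"
    T=tool() if T is None else T
    out=(T[:3,:3].T@(np.array(pos)-T[:3,3])*1000).round(1)
    if y is not None:
        y=np.append(np.array(y[:2])/np.linalg.norm(y[:2]),0)
        if y@T[:3,1]<0: y=-y
        zz=np.array([0,0,-1.]); R=np.stack([np.cross(y,zz),y,zz],1)
        print('turn',Ro.from_matrix(T[:3,:3].T@R).as_rotvec().round(3))
    print('shift',out)
E
python3 - <<'E'
from h import *
p=wrist('w1'); print(p['tool_from_camera'].round(3).tolist(),tool().round(3).tolist(),p['TW'].round(3).tolist())
show(p,'tray',0);show(p,'pocket1',.005);show(p,'weight_c_mid',.032)
show(p,'glue',0);show(p,'ball',.045);show(p,'fin_grip',.092)
E
```

```text
[[-0.0, -0.965, -0.263, 0.065], [1.0, -0.0, 0.0, 0.001], [-0.0, -0.263, 0.965, -0.164], [0.0, 0.0, 0.0, 1.0]] [[-1.0, 0.014, 0.003, 0.604], [0.014, 1.0, -0.004, 0.151], [-0.003, -0.004, -1.0, 0.331], [0.0, 0.0, 0.0, 1.0]] [[0.008, 0.964, 0.264, 0.536], [1.0, -0.008, -0.003, 0.158], [-0.001, 0.264, -0.964, 0.495], [0.0, 0.0, 0.0, 1.0]]
tray [324. 192.] 0.8 [0.6004 0.1616 0.    ]
pocket1 [291. 207.] 0.97 [0.6203 0.1148 0.005 ]
pocket1 [310. 160.] 0.82 [0.5545 0.1423 0.005 ]
pocket1 [355. 177.] 0.69 [0.5785 0.2061 0.005 ]
pocket1 [325. 193.] 0.64 [0.6013 0.1636 0.005 ]
pocket1 [339. 226.] 0.55 [0.6498 0.1836 0.005 ]
weight_c_mid [308. 158.] 0.55 [0.5518 0.1406 0.032 ]
ball [72. 92.] 0.66 [ 0.4698 -0.1446  0.045 ]
fin_grip [78. 89.] 0.74 [ 0.4736 -0.106   0.092 ]
fin_grip [306. 157.] 0.67 [0.5477 0.1415 0.092 ]
fin_grip [340. 224.] 0.56 [0.6268 0.1812 0.092 ]
```

View pics/w1.png

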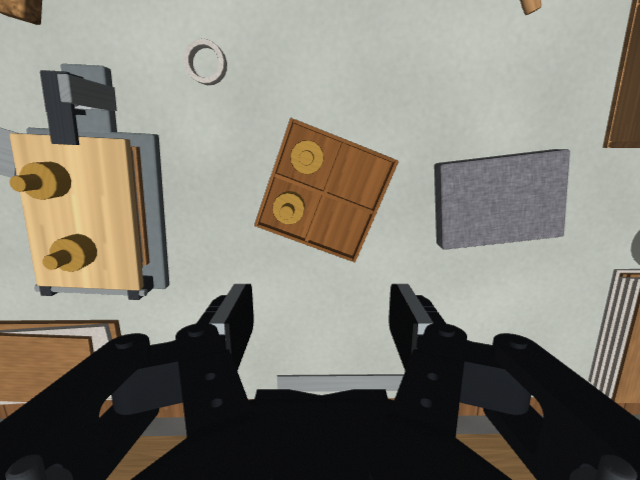

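The wrist view shows the tray with weights at (307,157) and (289,208). The empty pockets are at (358,173) and (343,222). The board, with its weights and the fin, is at the left edge. Next I'll fit the tray rectangle.

```bash
cat > tray.py <<'E'
from h import *
p=wrist(); im=p['pixels']; hsv=cv2.cvtColor(im,cv2.COLOR_RGB2HSV)
m=((hsv[...,1]>90)).astype(np.uint8); m[:,:200]=0; m[:100]=0; m[275:]=0; m[:,425:]=0
c=max(cv2.findContours(m,cv2.RETR_EXTERNAL,cv2.CHAIN_APPROX_NONE)[0],key=cv2.contourArea)[:,0]
w=np.array([onz(p,x,.022,p['TW'])[:2] for x in c]).astype(np.float32)
(cx,cy),sz,a=cv2.minAreaRect(w*1000); print(cx,cy,sz,a, tool()[:3,3])
a=np.deg2rad(a); 
for i in (1,-1):
    for j in (1,-1): print((np.array([cx,cy])+37.5*np.array([i*np.cos(a)-j*np.sin(a),i*np.sin(a)+j*np.cos(a)])).round(1))
show(p,'tray',0);show(p,'pocket1',.005)
E
python3 tray.py
```

```text
599.5812377929688 162.24061584472656 (154.7872314453125, 154.9443359375) 68.6496810913086 [0.59930992 0.16226418 0.33025225]
[578.3 210.8]
[648.2 183.5]
[551. 141.]
[620.9 113.7]
tray [319. 194.] 0.81 [0.5995 0.1607 0.    ]
pocket1 [352. 179.] 0.9 [0.578  0.2078 0.005 ]
pocket1 [285. 207.] 0.9 [0.6182 0.1121 0.005 ]
pocket1 [306. 160.] 0.64 [0.5511 0.1428 0.005 ]
pocket1 [338. 227.] 0.59 [0.6482 0.1883 0.005 ]
pocket1 [66. 92.] 0.32 [ 0.4633 -0.1739  0.005 ]
```

jog_arm --pt "0 0 0 0 -50 0 60" --pt "0 0 0 0 -110 0 60" --pt "0 0 0 0 -170 0 60" --pt "0 0 0 0 -230 0 60" --pt "0 0 0 0 -280 0 50" --pt "0 0 0 0 -310 0 50" --pt "0 0 0 0 -310 0 50" --pt "0 0 0 0 -310 0 50"

```text
t: 3.85
eef_pos: [0.5989, -0.1478, 0.3302]
tool_rot: [-0.0, 0.002, 1.0, 0.0]
contact_force: [-0.4, 0.4, 0.0]
gripper_width: 0.585
grasp_force: 0.0
```

```bash
python3 - <<'E'
from h import *
for k in range(2):
    p=wrist('w2' if k else None); print(tool()[:3,3].round(4))
    show(p,'board_top',.062);show(p,'ball',.045);show(p,'fin_grip',.092);show(p,'hinge_line',.055);show(p,'weight_a_mid',.089);show(p,'press',0)
E
```

```text
[ 0.599  -0.1474  0.3302]
board_top [314. 196.] 0.87 [ 0.5942 -0.1549  0.062 ]
ball [320.  93.] 0.73 [ 0.4707 -0.1471  0.045 ]
fin_grip [356.  88.] 0.98 [ 0.4722 -0.1078  0.092 ]
fin_grip [537. 158.] 0.29 [0.5463 0.1016 0.092 ]
hinge_line [311. 290.] 0.98 [ 0.725  -0.1611  0.055 ]
weight_a_mid [308. 254.] 0.69 [ 0.6618 -0.1626  0.089 ]
weight_a_mid [570. 176.] 0.2 [0.5674 0.1453 0.089 ]
press [313. 188.] 0.96 [ 0.5916 -0.1576  0.    ]
press [322.  94.] 0.55 [ 0.4651 -0.1449 -0.    ]
[ 0.5987 -0.149   0.3303]
board_top [316. 195.] 0.55 [ 0.5928 -0.1542  0.062 ]
board_top [312. 256.] 0.37 [ 0.674  -0.1605  0.062 ]
ball [321.  93.] 0.96 [ 0.4705 -0.1476  0.045 ]
fin_grip [355.  89.] 0.91 [ 0.4733 -0.1105  0.092 ]
hinge_line [309. 291.] 0.77 [ 0.7271 -0.1649  0.055 ]
weight_a_mid [310. 255.] 0.57 [ 0.6637 -0.1612  0.089 ]
press [314. 190.] 0.66 [ 0.5931 -0.1584  0.    ]
```

View pics/w2.png

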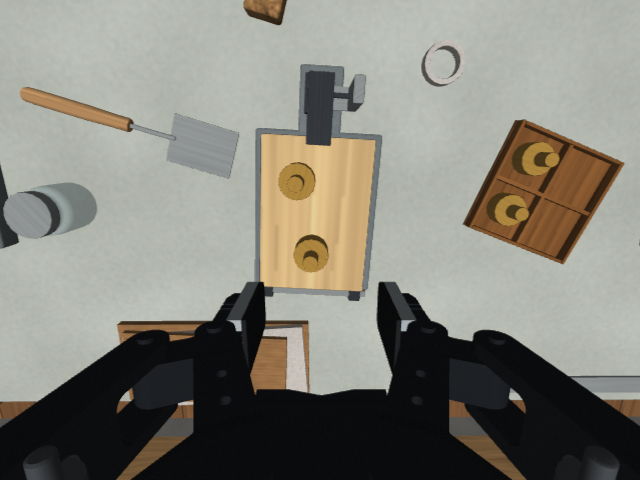

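The fin is at (357,90), the coupler and ball at (320,95), and the hinge pins at (268,292) and (354,295). The stem tops are near (296,183) and (311,262), on bodies at (297,181) and (311,253).

```bash
python3 - <<'E'
from h import *
p=wrist(); im=p['pixels']
crop=cv2.resize(im[60:290,240:400],None,fx=3.4,fy=2.6*1.0,interpolation=cv2.INTER_CUBIC)
crop=cv2.resize(im[150:290,255:375],None,fx=4,fy=4,interpolation=cv2.INTER_CUBIC)
cv2.imwrite('pics/c1.png',cv2.cvtColor(crop,cv2.COLOR_RGB2BGR))
for x,z in [((297,181),.075),((296.5,183.5),.116),((311,253),.075),((311,262),.116)]: print(x,z,onz(p,x,z,p['TW']).round(4))
for c in ('scene','side'):
    q=shot(c)
    for n in ('weight_a_mid',):
        for s,w,x in find(q,n,.089,8)+find(q,n,.089,8,'spot_in'): print(c,np.round(x),round(s,2),w.round(3))
T=tool();print(T.round(4))
E
```

```text
(297, 181) 0.075 [ 0.5735 -0.1774  0.075 ]
(296.5, 183.5) 0.116 [ 0.5723 -0.1752  0.116 ]
(311, 253) 0.075 [ 0.6653 -0.1616  0.075 ]
(311, 262) 0.116 [ 0.6634 -0.1604  0.116 ]
scene [281. 291.] 0.58 [ 0.661 -0.167  0.089]
scene [285. 293.] 0.56 [ 0.67  -0.163  0.089]
scene [371. 232.] 0.42 [0.598 0.099 0.089]
side [382. 260.] 0.53 [ 0.655 -0.156  0.089]
side [385. 261.] 0.82 [ 0.659 -0.165  0.089]
side [319. 275.] 0.34 [ 0.469 -0.124  0.089]
[[-1.      0.0049 -0.      0.5986]
 [ 0.0049  1.      0.     -0.1495]
 [ 0.      0.     -1.      0.3303]
 [ 0.      0.      0.      1.    ]]
```

View pics/c1.png

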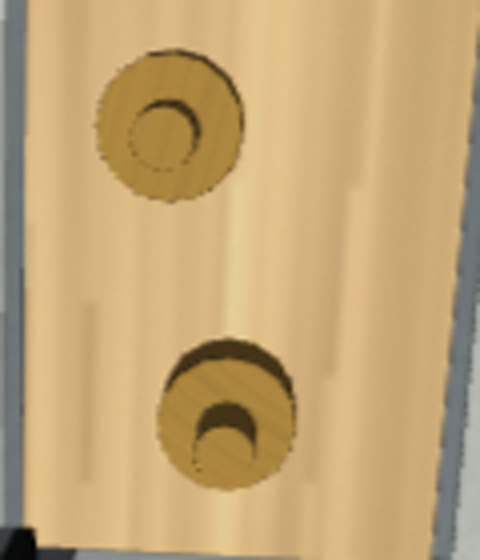

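jog_arm --pt "0 0 0 -45 -8 40 50" --pt "0 0 0 -67 -11 95 50" --pt "0 0 0 -67 -11 150 50" --pt "0 0 0 -67 -11 200 50" --pt "0 0 0 -67 -11 225 50" --pt "0 0 0 -67 -11 235 50" --pt "0 0 0 -67 -11 235 50" --pt "0 0 0 -67 -11 235 10" --pt "0 0 0 -67 -11 235 10" --pt "0 0 0 -67 -11 235 10" --grip_force 40

```text
t: 6.15
eef_pos: [0.666, -0.1609, 0.0961]
tool_rot: [0.001, 0.002, 1.0, -0.0]
contact_force: [-0.3, 0.1, -0.8]
gripper_width: 0.118
grasp_force: 0.0
```

```bash
python3 - <<'E'
from h import *
o=bot.get_obs();print(o['eef_pos'],o['gripper_width'],o['grasp_force'],o['contact_force'])
wrist('w3')
E
```

```text
[ 0.66599815 -0.1608827   0.09613134] 0.11753001288299046 0.0 [-0.2832886   0.07052241 -0.81116352]
```

View pics/w3.png

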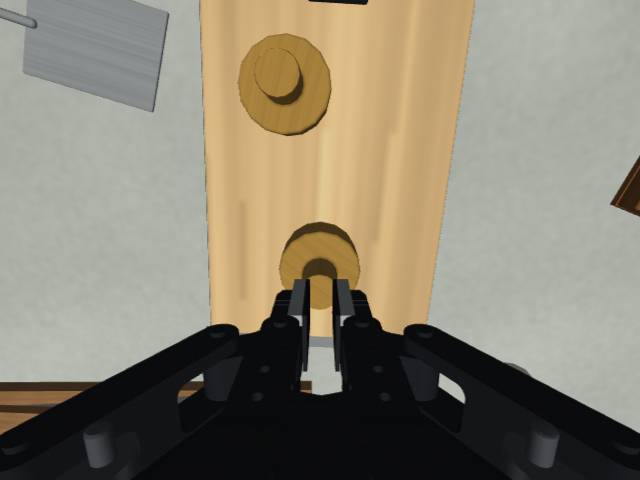

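The fingers shut to 10 mm without catching the stem, whose top is at (320,290). I'll measure where the weight is now.

```bash
python3 - <<'E'
from h import *
p=wrist(); 
print(p['camera_matrix'][0,0])
for x,z in [((320,290),.116),((320,265),.088),((277,73),.116),((285,85),.088)]: print(x,z,onz(p,x,z,p['TW']).round(4))
show(p,'weight_a_mid',.089)
def proj(pt):
    c=np.linalg.inv(p['TW'])@np.append(pt,1); u=p['camera_matrix']@c[:3]; return (u[:2]/u[2]).round(0)
t=tool()[:3,3]; print('tcp',proj(t),proj(t+[0,.005,.019]),proj(t+[0,0,.04]))
crop=cv2.resize(p['pixels'][210:390,240:400],None,fx=3.3,fy=3.3,interpolation=cv2.INTER_CUBIC)
cv2.imwrite('pics/c2.png',cv2.cvtColor(crop,cv2.COLOR_RGB2BGR))
E
```

```text
341.4538068207173
(320, 290) 0.116 [ 0.6633 -0.1604  0.116 ]
(320, 265) 0.088 [ 0.6613 -0.1604  0.088 ]
(277, 73) 0.116 [ 0.573  -0.1764  0.116 ]
(285, 85) 0.088 [ 0.5728 -0.1761  0.088 ]
weight_a_mid [318. 272.] 0.64 [ 0.6647 -0.1614  0.089 ]
tcp [319. 278.] [330. 293.] [319. 315.]
```

View pics/c2.png

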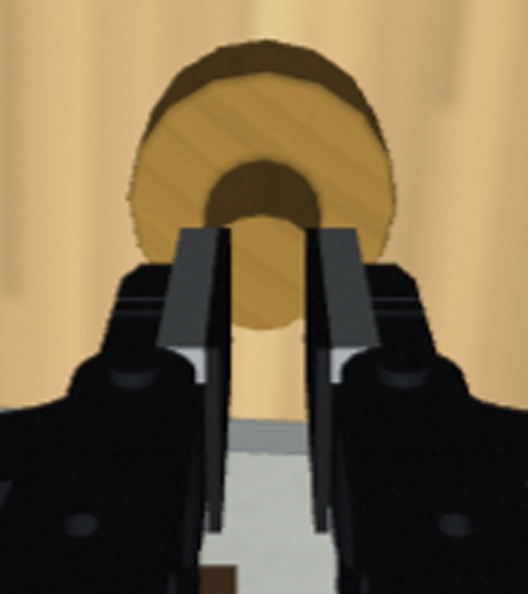

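The weight hasn't moved (stem still at about x 0.664, y -0.1605). The pads' apparent depth puts their tips near z = 0.118, just above the stem top. So I'll open, go 20 mm lower and close again. The opening the fingers stop at will show what they hold.

jog_arm --pt "0 0 0 1 0 0 60" --pt "0 0 0 1 0 0 60" --pt "0 0 0 1 0 0 60" --pt "0 0 0 1 0 10 60" --pt "0 0 0 1 0 20 60" --pt "0 0 0 1 0 20 60" --pt "0 0 0 1 0 20 12" --pt "0 0 0 1 0 20 12" --pt "0 0 0 1 0 20 12" --pt "0 0 0 1 0 20 12" --grip_force 30

```text
t: 7.55
eef_pos: [0.6648, -0.1611, 0.0757]
tool_rot: [0.0, 0.002, 1.0, -0.0]
contact_force: [-0.2, 0.1, 1.4]
gripper_width: 0.199
grasp_force: 29.4
```

```bash
python3 - <<'E'
from h import *
p=wrist()
o=bot.get_obs();print(o['eef_pos'],o['gripper_width']*85.4,o['grasp_force'],o['contact_force'])
crop=cv2.resize(p['pixels'][210:390,240:400],None,fx=3.3,fy=3.3,interpolation=cv2.INTER_CUBIC)
cv2.imwrite('pics/c3.png',cv2.cvtColor(crop,cv2.COLOR_RGB2BGR))
E
```

```text
[ 0.66484331 -0.16111958  0.07567611] 16.893997776724092 29.421128802350722 [-0.1291422  -0.99861342  2.16887769]
```

View pics/c3.png

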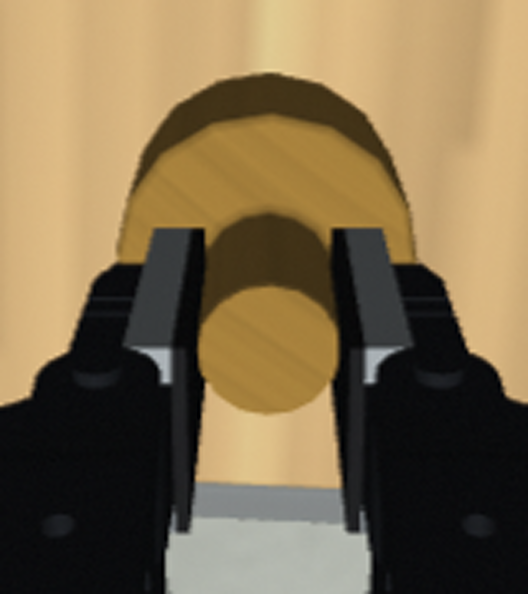

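The fingers now hold the stem: opening 17 mm at 29 N, stem between the pads. So the fingertips sit about 22 mm above the reported TCP, and I'll use that offset from here. Lifting and carrying.

jog_arm --pt "0 0 0 0 0 -20 10" --pt "0 0 0 0 0 -60 10" --pt "0 0 0 2 30 -90 10" --pt "0 0 0 5 80 -90 10" --pt "0 0 0 8 140 -90 10" --pt "0 0 0 10 200 -90 10" --pt "0 0 0 14 260 -90 10" --pt "0 0 0 18 315 -90 10" --pt "0 0 0 18 344 -90 10" --pt "0 0 0 18 344 -90 10" --grip_force 50

```text
t: 8.85
eef_pos: [0.6471, 0.1881, 0.1658]
tool_rot: [-0.0, -0.001, 1.0, 0.001]
contact_force: [0.7, -1.2, -3.2]
gripper_width: 0.19
grasp_force: 49.1
```

```bash
python3 - <<'E'
from h import *
p=wrist('w4')
o=bot.get_obs();print(tool().round(4),o['gripper_width']*85.4,o['grasp_force'],o['contact_force'])
show(p,'pocket1',.005); show(p,'weight_c_mid',.032);show(p,'tray',0)
go([.648,.1835,.020],[0,1])
E
```

```text
[[-1.000e+00  2.000e-03 -3.000e-04  6.477e-01]
 [ 2.000e-03  1.000e+00  3.000e-04  1.849e-01]
 [ 3.000e-04  3.000e-04 -1.000e+00  1.658e-01]
 [ 0.000e+00  0.000e+00  0.000e+00  1.000e+00]] 16.611447907176956 49.144227846118156 [-0.48697358 -1.16583276 -2.32200191]
pocket1 [340. 144.] 0.85 [0.5791 0.2066 0.005 ]
pocket1 [315. 218.] 0.75 [0.6488 0.184  0.005 ]
pocket1 [232. 188.] 0.2 [0.6197 0.1049 0.005 ]
weight_c_mid [259. 108.] 0.83 [0.5512 0.1386 0.032 ]
tray [292. 166.] 0.66 [0.5996 0.1623 0.    ]
turn [-0.001  0.    -0.007]
shift [  0.5   2.4 145.8]
```

View pics/w4.png

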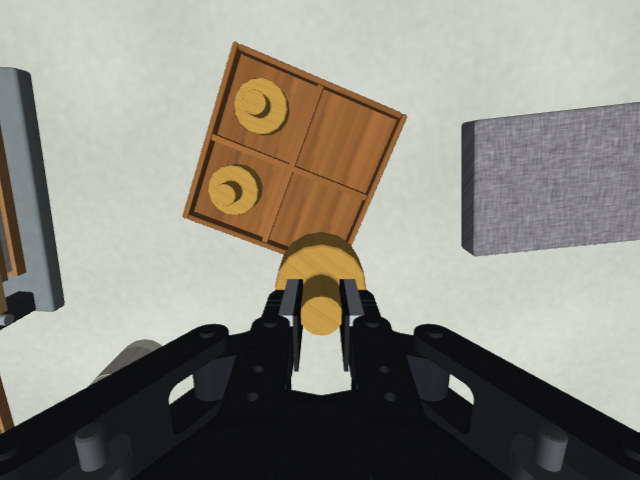

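The weight hangs upright, and the network puts the pocket at (0.649,0.184), which matches the tray fit. Lowering and releasing.

jog_arm --pt "0 0 0 0 0 45 10" --pt "0 0 0 0 0 95 10" --pt "0 0 0 0 0 125 10" --pt "0 0 0 0 0 138 10" --pt "0 0 0 0 0 146 10" --pt "0 0 0 0 0 146 10" --pt "0 0 0 0 0 146 10" --pt "0 0 0 0 0 146 40" --pt "0 0 0 0 0 146 40" --pt "0 0 0 0 0 146 40"

```text
t: 10.3
eef_pos: [0.6486, 0.1834, 0.0198]
tool_rot: [0.0, 0.002, 1.0, 0.0]
contact_force: [0.5, 0.8, -1.1]
gripper_width: 0.471
grasp_force: 0.0
```

jog_arm --pt "0 0 0 0 0 -20 40" --pt "0 0 0 0 0 -60 40" --pt "0 0 0 0 0 -110 60" --pt "0 0 0 30 -50 -150 60" --pt "0 0 0 50 -110 -150 60" --pt "0 0 0 74 -170 -150 60" --pt "0 0 0 74 -230 -150 60" --pt "0 0 0 74 -290 -150 60" --pt "0 0 0 74 -330 -150 60" --pt "0 0 0 74 -360 -150 60"

```text
t: 11.55
eef_pos: [0.5723, -0.1796, 0.171]
tool_rot: [0.001, 0.004, 1.0, -0.0]
contact_force: [0.2, 0.5, 0.8]
gripper_width: 0.704
grasp_force: 0.0
```

```bash
python3 - <<'E'
from h import *
p=wrist(); p=wrist('w5')
o=bot.get_obs();print(tool().round(4),o['gripper_width']*85.4,o['grasp_force'],o['contact_force'])
show(p,'weight_c_mid',.089); show(p,'fin_grip',.092);show(p,'ball',.045);show(p,'hinge_line',.055)
q=shot('scene'); show(q,'weight_c_mid',.032)
go([.573,-.1765,.0757],[0,1])
E
```

```text
[[-0.9999  0.0115  0.0019  0.5719]
 [ 0.0115  0.9999 -0.0024 -0.1816]
 [-0.0019 -0.0024 -1.      0.1711]
 [ 0.      0.      0.      1.    ]] 60.231800499948314 0.0 [-0.66423173 -0.14269553  0.20887501]
fin_grip [434.  94.] 0.8 [ 0.4741 -0.1072  0.092 ]
hinge_line [345. 384.] 0.96 [ 0.7274 -0.1624  0.055 ]
weight_c_mid [371. 228.] 0.55 [0.5423 0.1419 0.032 ]
weight_c_mid [257. 243.] 0.43 [ 0.4575 -0.1442  0.032 ]
weight_c_mid [273. 293.] 0.41 [ 0.6181 -0.171   0.032 ]
turn [ 0.001  0.    -0.002]
shift [-0.1 -1.8 93.9]
```

jog_arm --pt "0 0 0 0 -2 40 60" --pt "0 0 0 0 -2 75 60" --pt "0 0 0 0 -2 90 60" --pt "0 0 0 0 -2 94 60" --pt "0 0 0 0 -2 94 60" --pt "0 0 0 0 -2 94 10" --pt "0 0 0 0 -2 94 10" --pt "0 0 0 0 -2 94 10" --pt "0 0 0 0 -2 94 10" --pt "0 0 0 0 -2 94 10"

```text
t: 13.2
eef_pos: [0.573, -0.1782, 0.076]
tool_rot: [0.001, 0.002, 1.0, 0.0]
contact_force: [-1.3, 2.2, 6.3]
gripper_width: 0.186
grasp_force: 48.9
```

```bash
python3 - <<'E'
from h import *
o=bot.get_obs();print(tool().round(4),o['gripper_width']*85.4,o['grasp_force'])
go([.578,.211,.1657],[0,1])
E
```

```text
[[-1.000e+00  4.600e-03  1.100e-03  5.730e-01]
 [ 4.600e-03  1.000e+00  2.000e-04 -1.782e-01]
 [-1.100e-03  2.000e-04 -1.000e+00  7.600e-02]
 [ 0.000e+00  0.000e+00  0.000e+00  1.000e+00]] 15.857312793029845 48.920657025882974
turn [ 0.     0.001 -0.005]
shift [ -3.2 389.3 -89.6]
```

jog_arm --pt "0 0 0 0 0 -20 10" --pt "0 0 0 0 0 -60 10" --pt "0 0 0 0 30 -90 10" --pt "0 0 0 0 85 -90 10" --pt "0 0 0 0 145 -90 10" --pt "0 0 0 0 205 -90 10" --pt "0 0 0 -3 265 -90 10" --pt "0 0 0 -3 325 -90 10" --pt "0 0 0 -3 370 -90 10" --pt "0 0 0 -3 389 -90 10"

```text
t: 14.45
eef_pos: [0.5761, 0.2142, 0.1644]
tool_rot: [-0.001, 0.0, 1.0, 0.0]
contact_force: [-0.1, -0.4, -2.9]
gripper_width: 0.185
grasp_force: 49.2
```

```bash
python3 - <<'E'
from h import *
p=wrist(); p=wrist('w6')
o=bot.get_obs();print(o['gripper_width']*85.4,o['grasp_force'])
show(p,'pocket1',.005); show(p,'weight_c_mid',.032);show(p,'tray',0)
go([.578,.210,.020],[0,1])
E
```

```text
16.38565945651654 49.24624518840574
pocket1 [314. 222.] 0.95 [0.5812 0.2104 0.005 ]
pocket1 [231. 195.] 0.36 [0.5551 0.132  0.005 ]
weight_c_mid [230. 194.] 0.85 [0.5506 0.1376 0.032 ]
tray [268. 239.] 0.92 [0.5993 0.1643 0.    ]
turn [-0.002 -0.    -0.008]
shift [ -0.4   2.6 145. ]
```

View pics/w6.png

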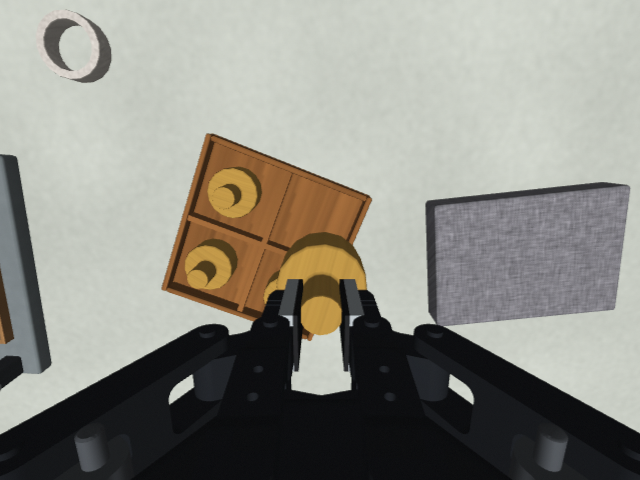

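The second weight is held upright over the last pocket, with the placed weight below it at about (275,288). Lowering.

jog_arm --pt "0 0 0 0 2 45 10" --pt "0 0 0 0 2 95 10" --pt "0 0 0 0 2 125 10" --pt "0 0 0 0 2 138 10" --pt "0 0 0 0 2 145 10" --pt "0 0 0 0 2 145 10" --pt "0 0 0 0 2 145 10" --pt "0 0 0 0 2 145 40" --pt "0 0 0 0 2 145 40" --pt "0 0 0 0 2 145 40"

```text
t: 15.95
eef_pos: [0.5777, 0.2128, 0.0207]
tool_rot: [0.0, 0.002, 1.0, 0.0]
contact_force: [0.7, -0.4, 0.3]
gripper_width: 0.471
grasp_force: 0.0
```

jog_arm --pt "0 0 0 0 0 -20 40" --pt "0 0 0 0 0 -60 40" --pt "0 0 0 0 0 -110 40" --pt "0 0 0 5 -50 -170 40" --pt "0 0 0 10 -110 -170 40" --pt "0 0 0 15 -165 -170 40" --pt "0 0 0 20 -220 -170 40" --pt "0 0 0 20 -260 -170 40" --pt "0 0 0 20 -290 -170 40" --pt "0 0 0 20 -300 -170 40"

```text
t: 17.2
eef_pos: [0.5558, -0.0896, 0.1917]
tool_rot: [0.001, 0.004, 1.0, -0.0]
contact_force: [0.3, 0.7, -0.7]
gripper_width: 0.467
grasp_force: 0.0
```

```bash
python3 - <<'E'
from h import *
p=wrist(); p=wrist('w7')
o=bot.get_obs();print(tool().round(4),o['q'].round(3),o['gripper_width']*85.4,o['contact_force'])
for n,z in [('fin_grip',.092),('ball',.045),('hinge_line',.055),('board_top',.062),('weight_c_mid',.032)]: show(p,n,z)
E
```

```text
[[-1.000e+00  6.300e-03  1.000e-03  5.560e-01]
 [ 6.300e-03  1.000e+00  1.000e-04 -8.790e-02]
 [-1.000e-03  2.000e-04 -1.000e+00  1.911e-01]
 [ 0.000e+00  0.000e+00  0.000e+00  1.000e+00]] [-0.252  0.323  0.371  1.869 -0.14   0.974  1.744] 40.06122066511338 [ 0.01691123  0.38391192 -0.11558122]
fin_grip [295. 122.] 0.93 [ 0.4734 -0.1071  0.092 ]
ball [254. 122.] 0.66 [ 0.4699 -0.1455  0.045 ]
ball [  9. 163.] 0.42 [ 0.5027 -0.3653  0.045 ]
hinge_line [249. 383.] 0.92 [ 0.7251 -0.164   0.055 ]
board_top [249. 267.] 0.79 [ 0.5956 -0.1545  0.062 ]
weight_c_mid [560. 208.] 0.85 [0.5498 0.1398 0.032 ]
weight_c_mid [631. 243.] 0.31 [0.5843 0.2161 0.032 ]
```

View pics/w7.png

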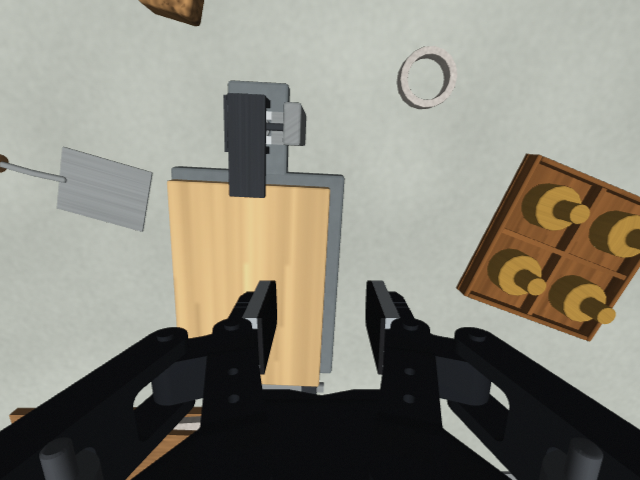

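All four weights stand in the tray. The fin is at (294,122), which gives (0.473,-0.107), and the press yaw is about -0.066. Now the approach to the fin.

```bash
python3 - <<'E'
from h import *
print(tool().round(4)); go([.4736,-.1073,.058],[.066,1])
E
```

```text
[[-1.000e+00  2.400e-03 -2.000e-04  5.561e-01]
 [ 2.400e-03  1.000e+00  6.000e-04 -8.560e-02]
 [ 2.000e-04  6.000e-04 -1.000e+00  1.903e-01]
 [ 0.000e+00  0.000e+00  0.000e+00  1.000e+00]]
turn [ 0.001 -0.     0.064]
shift [ 82.4 -22.  132.3]
```

jog_arm --pt "0 0 0.03 40 -11 20 40" --pt "0 0 0.064 82 -22 30 40" --pt "0 0 0.064 82 -22 50 40" --pt "0 0 0.064 82 -22 50 40" --pt "0 0 0.064 82 -22 50 40"

```text
t: 18.18
eef_pos: [0.4748, -0.1084, 0.1409]
tool_rot: [0.0, 0.034, 0.999, -0.0]
contact_force: [0.9, -0.2, 0.2]
gripper_width: 0.47
grasp_force: 0.0
```

```bash
python3 - <<'E'
from h import *
p=wrist(); p=wrist()
show(p,'fin_grip',.092); show(p,'ball',.045); show(p,'hinge_line',.055)
for s,w,x in find(p,'fin_grip',.112,3,'spot_in'): print(x,s,w)
print(tool().round(4), bot.get_obs()['q'].round(3))
go([.4736,-.1073,.058],[.066,1])
E
```

```text
fin_grip [321. 249.] 0.55 [ 0.474  -0.1076  0.092 ]
fin_grip [  9. 273.] 0.35 [ 0.4766 -0.3151  0.092 ]
ball [272. 229.] 0.61 [ 0.4692 -0.1458  0.045 ]
ball [571. 364.] 0.57 [0.6086 0.103  0.045 ]
[314.4, 236.2] 0.73 [ 0.45983522 -0.1103173   0.112     ]
[[-9.976e-01  6.860e-02  6.000e-04  4.742e-01]
 [ 6.860e-02  9.976e-01 -0.000e+00 -1.089e-01]
 [-6.000e-04  0.000e+00 -1.000e+00  1.406e-01]
 [ 0.000e+00  0.000e+00  0.000e+00  1.000e+00]] [-0.233  0.264  0.388  2.087 -0.136  0.813  1.739]
turn [ 0.     0.001 -0.003]
shift [ 0.8  1.5 82.6]
```

jog_arm --pt "0 0 0 1 1.5 30 40" --pt "0 0 0 1 1.5 60 40" --pt "0 0 0 1 1.5 75 40" --pt "0 0 0 1 1.5 80 40" --pt "0 0 0 1 1.5 80 40" --pt "0 0 0 1 1.5 80 5" --pt "0 0 0 1 1.5 80 5" --pt "0 0 0 1 1.5 80 5" --pt "0 0 0 1 1.5 80 5" --pt "0 0 0 1 1.5 80 5" --grip_force 80

```text
t: 19.73
eef_pos: [0.4736, -0.1084, 0.0612]
tool_rot: [0.001, 0.034, 0.999, -0.0]
contact_force: [-1.9, -2.8, 6.1]
gripper_width: 0.128
grasp_force: 78.5
```

```bash
python3 - <<'E'
from h import *
p=wrist('w8');o=bot.get_obs();print(tool().round(4),o['q'].round(3),o['gripper_width']*85.4,o['grasp_force'],o['contact_force'])
show(p,'ball',.045); show(p,'hinge_line',.055);show(p,'fin_grip',.092)
E
```

```text
[[-9.976e-01  6.870e-02  1.600e-03  4.735e-01]
 [ 6.870e-02  9.976e-01 -1.000e-03 -1.084e-01]
 [-1.700e-03 -9.000e-04 -1.000e+00  6.120e-02]
 [ 0.000e+00  0.000e+00  0.000e+00  1.000e+00]] [-0.184  0.397  0.34   2.145 -0.22   0.629  1.812] 10.692313384199506 78.46537470817566 [-1.85732566 -3.63426923  7.10844956]
ball [251. 268.] 0.84 [ 0.4707 -0.1465  0.045 ]
fin_grip [320. 305.] 0.68 [ 0.4734 -0.1075  0.092 ]
```

The fin is gripped: opening 10.7 mm at 78 N. Pulling sideways.

jog_arm --pt "0 0 0 0 5 0 5" --pt "0 0 0 0 10 0 5" --pt "0 0 0 0 15 0 5" --pt "0 0 0 0 20 0 5" --pt "0 0 0 0 24 0 5" --pt "0 0 0 0 26 0 5" --pt "0 0 0 0 27 0 5" --pt "0 0 0 0 27 0 5"

```text
t: 20.92
eef_pos: [0.4751, -0.083, 0.0612]
tool_rot: [0.001, 0.035, 0.999, -0.001]
contact_force: [-2.1, -7.8, 7.4]
gripper_width: 0.127
grasp_force: 78.7
```

```bash
python3 - <<'E'
from h import *
p=wrist('w9');o=bot.get_obs();T=tool();print(T.round(4),o['q'].round(3),o['gripper_width']*85.4,o['grasp_force'],o['contact_force'])
print('moved',(np.array([.0687,.9976,0])@(T[:3,3]-[.4735,-.1084,.0612])))
show(p,'fin_grip',.092);show(p,'ball',.045)
E
```

```text
[[-0.9975  0.07    0.0014  0.475 ]
 [ 0.07    0.9975 -0.0025 -0.083 ]
 [-0.0015 -0.0024 -1.      0.0612]
 [ 0.      0.      0.      1.    ]] [-0.239  0.393  0.34   2.153 -0.215  0.626  1.753] 10.763823136711602 78.66803884506226 [-2.17686766 -7.7898888   7.7256303 ]
moved 0.02541344010375695
fin_grip [321. 305.] 0.8 [ 0.4748 -0.082   0.092 ]
ball [205. 268.] 0.6 [ 0.4704 -0.1467  0.045 ]
```

The fin moved 25.4 mm with 7.8 N against it. I'll seat it a bit harder on the stop, then start lifting along the hinge arc.

jog_arm --pt "0 0 0 0 1.5 0 5" --pt "0 0 0 0 2 0 5" --pt "0 0 0 0 2 0 5" --pt "0 0.02 0 0 2 -5 5" --pt "0 0.05 0 -0.5 2 -13 5" --pt "0 0.08 0 -1.3 2 -20.5 5" --pt "0 0.1 0 -2 2 -25.5 5" --pt "0 0.1 0 -2 2 -25.5 5"

```text
t: 22.08
eef_pos: [0.4768, -0.0825, 0.0861]
tool_rot: [-0.05, 0.035, 0.998, -0.001]
contact_force: [0.3, -10.8, -2.1]
gripper_width: 0.125
grasp_force: 78.0
```

```bash
cat > st.py <<'E'
from h import *
o=bot.get_obs();T=tool();print(T.round(4),o['q'].round(3),o['gripper_width']*85.4,o['grasp_force'],o['contact_force'],o['torque'])
d=T[:3,3]-[.4735,-.1084,.0612]
print('pull',(np.array([.0687,.9976,0])@d),'up',d[2])
E
python3 st.py
```

```text
[[-0.9926  0.0703 -0.0992  0.4768]
 [ 0.0704  0.9975  0.0025 -0.0825]
 [ 0.0992 -0.0045 -0.9951  0.0861]
 [ 0.      0.      0.      1.    ]] [-0.252  0.404  0.363  2.059 -0.185  0.811  1.726] 10.686214253440603 78.03304195404053 [  0.33347279 -10.79975215  -2.06833459] [-2.42087428 -0.22693884  0.6785824 ]
pull 0.026034305710827557 up 0.02485974589941608
```

jog_arm --pt "0 0.02 0 0 0 -5 5" --pt "0 0.06 0 -1 0 -15.4 5" --pt "0 0.1 0 -1.9 0 -25.5 5" --pt "0 0.15 0 -3.8 0 -38 5" --pt "0 0.2 0 -6.3 0 -50.6 5" --pt "0 0.25 0 -9.4 0 -63 5" --pt "0 0.29 0 -12.4 0 -72.9 5" --pt "0 0.31 0 -14 0 -77.7 5" --pt "0 0.31 0 -14 0 -77.7 5" --pt "0 0.31 0 -14 0 -77.7 5"

```text
t: 23.32
eef_pos: [0.4982, -0.0838, 0.1616]
tool_rot: [-0.203, 0.035, 0.979, 0.005]
contact_force: [-0.8, -9.9, -2.5]
gripper_width: 0.127
grasp_force: 78.1
```

```bash
python3 st.py; python3 - <<'E'
from h import *
for n in ('scene','side'):
    p=shot(n); show(p,'fin_grip',.193,2); show(p,'weight_c_mid',.032); show(p,'board_top',.062,1)
p=wrist()
for n in ('fin_grip','ball','hinge_line'): show(p,n,.193 if n[0]=='f' else .05,2)
E
```

```text
[[-0.915   0.0694 -0.3975  0.4982]
 [ 0.0657  0.9976  0.0229 -0.0838]
 [ 0.3981 -0.0051 -0.9173  0.1616]
 [ 0.      0.      0.      1.    ]] [-0.231  0.525  0.384  1.728 -0.159  1.338  1.715] 10.855529535949655 78.094242811203 [-0.8025766  -9.89689236 -2.49145154] [-1.82707988 -0.64335392  1.25348901]
pull 0.026244393197317306 up 0.10038118573735286
fin_grip [283. 199.] 0.6 [ 0.5041 -0.0856  0.193 ]
weight_c_mid [368. 227.] 0.52 [0.5371 0.1372 0.032 ]
board_top [274. 264.] 0.78 [ 0.562  -0.1412  0.062 ]
fin_grip [326. 236.] 0.75 [ 0.5091 -0.083   0.193 ]
fin_grip [366. 258.] 0.63 [ 0.5679 -0.2014  0.193 ]
weight_c_mid [306. 218.] 0.6 [0.5562 0.1324 0.032 ]
board_top [368. 262.] 0.92 [ 0.6271 -0.1295  0.062 ]
fin_grip [320. 307.] 0.7 [ 0.5107 -0.0841  0.193 ]
ball [244. 256.] 0.67 [ 0.471  -0.1466  0.05  ]
ball [407. 210.] 0.59 [ 0.4417 -0.005   0.05  ]
```

The fin is 100 mm up with a tilt of 0.41 rad. The grip is 78 N, and the spring load (10 N) and board weight are both still felt. I'll let it settle, then hand in.

jog_arm --pt "0 0 0 0 0 0 5" --pt "0 0 0 0 0 0 5" --pt "0 0 0 0 0 0 5" --pt "0 0 0 0 0 0 5" --pt "0 0 0 0 0 0 5" --pt "0 0 0 0 0 0 5"

```text
t: 24.68
eef_pos: [0.4982, -0.0838, 0.1616]
tool_rot: [-0.203, 0.035, 0.979, 0.005]
contact_force: [-0.3, -9.8, -3.2]
gripper_width: 0.127
grasp_force: 78.1
```

```bash
python3 st.py; python3 -c "
from h import *
print(abs(bot.get_obs()['joint_vel']).max(), bot.hand_in())"
```

```text
[[-0.9151  0.0694 -0.3973  0.4982]
 [ 0.0657  0.9976  0.023  -0.0838]
 [ 0.3979 -0.0051 -0.9174  0.1616]
 [ 0.      0.      0.      1.    ]] [-0.231  0.525  0.384  1.728 -0.159  1.338  1.715] 10.835498265164484 78.08884263038635 [-0.26452215 -9.80188918 -3.19274478] [-1.83432333 -0.74768598  1.26165389]
pull 0.02624250216931574 up 0.10040277599316183
the job is handed in; nothing more can be done
0.002075404829114483 None
```

Job handed in at about 25 s with no verdict returned: both weights are in the empty tray pockets, the latch is pulled fully (26 mm), and the board is held still about 10 cm up by the fin; I viewed 11 pictures, one over the limit of 10.

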